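Unlock the spring clamp and hold its jaw open at the mark

ROBOT

A 6-joint arm with a two-finger parallel gripper is mounted at the origin on the work surface. World frame = base frame: x ahead of the robot, y to its left, z up, the work surface at z = 0. Lengths are in mm, angles in rad, forces in N, time in s.
With the tool pointing down it reaches from about 350 to 775 mm from the base axis. Payload 7.3 kg.
Tool frame: the origin (TCP) lies at the very end of the fingers, on their centre line; the grasp point (between the pads) lies 19 mm behind it; z points along the fingers, y is the direction in which the jaws open and shut (so a half turn about z gives the same grasp; the last joint's range is limited). The gripper opens to 92 mm and grips with 3 to 60 N. Pads are 19 mm wide; open, the fingers measure 130 mm over their backs; the gripper's body (75 mm by 190 mm) begins 47 mm behind the grasp point.
Start: joints at [-1.494, 0.342, 1.524, -0, 1.275, -0.146], TCP at [116.026, -512.038, 226.741] pointing down, gripper open.
Joint ranges: [-2.53, 2.53], [-0.77, 2.02], [0.04, 2.7], [-1, 4.14], [0.28, 2.66], [-3.11, 3.11]. Speed limits (rad/s): [2.57, 2.57, 3.14, 3.14, 3.14, 3.14].

INTERFACE

Orientations are given as [roll, pitch, yaw] about the fixed x, y, z axes, in that order (R = Rz(yaw) Ry(pitch) Rx(roll)).
In Python, from plant import * gives the robot as it stands.
- The arm moves only by the tool arm_command, never from a script. Its argument "targets" is text: rows parted by semicolons, each of 7 numbers parted by spaces: the shift along the world's x, y, z in m, then the turn, a rotation vector about the world's x, y, z in degrees, then the finger opening in m, from 0 to 0.0918. A call has 1 to 5 rows; each row is the pose to reach, as a shift and turn from the pose commanded when the call began; what a row does not reach only later rows make up. A row lasts 1/10 s, in which the tool goes at most 50 mm and 8.59 degrees, less where a joint would pass 70% of its speed; a pose out of reach is approached as far as the arm can. A call with a gripper value outside its range is refused whole. The fingers move at their own pace and stop on an object; the grip force is fixed at half the most. Time passes only in rows, so rows that repeat a pose let the fingers close. It gives the time, the measured TCP pose, the force and the opening at its end, in the units of the state.
- get_obs(): the state, without advancing time (a new reading comes with each control period).
- capture(name): name is "scene" or "top" or "wrist"; returns a dict with "color" (400x640x3 uint8, red, green, blue), "range_z" (400x640 float32, mm along the optical axis (not along the pixel's ray), 0 where there is no reading), "camera_matrix" (3x3 intrinsics, pixels), "rvec" (rotation vector, rad) and "tvec" (3), from world to camera coordinates, as OpenCV has them; the wrist camera has in their place "tool_from_camera" (4x4, takes a point from camera to tool coordinates, whose origin is the TCP and whose axes are the flange's). Camera axes: x right, y down, z forward; pixel columns grow to the right and rows downward; lengths in mm; the calibration is good to about 2 mm. A picture is of the moment at which its call begins: read the wrist's pose just before it.
- close_job(): hands the job in, once; it reports no verdict.
The state is a dict: "time": time; "joint_positions": joint angles; "dq": joint speeds; "tau": joint torques, N m; "tool_pos": TCP position; "tcp_rot": TCP orientation; "contact_force": force on the tool from outside, world axes, zero at the start; "moment": the same for the moment, N m; "grip_width": finger opening in mm.
Only numpy, scipy, OpenCV 4.12 (cv2) and the standard library are available. Lean on these libraries where they do the work, as an engineer would, in place of code of your own. Each camera call takes 0.05 s, during which the arm holds its last target. There are 200 camera calls.

TASK

With the wooden-handled lever from the stand, blade down in the gap between the orange lock block and the metal wall beside it, prise the block along its channel until it is right out of the jaw's way (no fingers on the block), then stand the lever back in its stand. Then pull the jaw's black knob out until the red pointer is level with the green mark, and finish while still holding it there, as it springs shut if let go. Leave the paste jar, booklets, pin box and mark where they are.

Things in the scene. Friction and masses are not known exactly. Their poses are not given: they have to be found in the camera images.
- clamp: Fixed book clamp: blue deck 200 (x) x 190 (y -90 to +100) x 18 mm. Origin at bench level on the jaw's centre line; the jaw pulls to clamp -x (towards the robot). Fixed dark jaw at the +x end, 55 mm high. A channel along y, 28 mm wide, centred at x -35.5 mm, runs between 4 metal posts (y -26 and +26, x -55 and -16 mm, tops 36 mm above the bench), open at its -y end.
- lock: Loose orange block 26 (x) x 64 (y) x 22 (z) mm, 40 g, origin under its centre. Starts on the deck across the channel at clamp x -35, y 0, axes as the clamp's, blocking the jaw. A spring plunger in the post at x -55, y -22 engages its notch: 6 to 14 N starts it towards clamp -y, then it slides with about 4 N. Jaw free once its origin is past clamp y -47 mm; the deck carries it to about y -85.
- gap (a point): Middle of the prying gap on the deck, 18 mm above the bench, at clamp x -35.5, y +39 mm; axes as the clamp's. The gap is 14 mm wide in y, between the seated block's +y end (y +32) and the prying wall (inner face y +46, top 36 mm above the bench), and 28 mm long in x. The blade goes straight down into it.
- lever: Loose prying lever, 90 g, standing upright in its stand, blade down. Origin at the underside of the handle, z up along the handle. Wooden handle 30 (x) x 22 (y) x 65 (z) mm above the origin; flat steel blade 16 (x) x 4 (y) mm reaching 38 mm below the origin. The blade's thin direction is lever y.
- stand: Wooden block 70 x 70 x 45 mm fixed to the bench, origin at the centre of its underside. In its top is a slot 25 (x) x 13 (y) mm, 41 mm deep; the lever's blade hangs in it and the handle rests on the top, lever origin 45 mm above the bench, lever axes as the stand's within a few degrees (or a half turn).
- jaw (a joint): How far the spring jaw is pulled from closed, m: 0 closed, 0.065 at its stop; it moves towards clamp -x. The spring pulls it shut with about 5 N at 0 and 11 N at 0.05. Blocked at 0.002 to 0.004 while the lock is in place.
- handle: Black upright knob of the jaw, a cylinder 24 mm in diameter, its grip from 52 to 96 mm above the bench on a thinner stem. It can spin idly about its own axis. Origin on its axis, 34 mm above the bench, at clamp x = +20 mm (jaw closed), y = 0. It goes with the jaw towards clamp -x.
- mark (a joint): Setting of the green mark, m: the value of joint jaw at which the red pointer is level with the mark (0.028 to 0.050). The mark sits stiffly on the deck's +y edge; do not shift it.
- pointer (a point): Tip of the jaw's red pointer, 25 mm above the bench, at clamp x = +60 mm (jaw closed), y = +77 mm; moves with the jaw.
- mark_tip (a point): Tip of the green mark, 25 mm above the bench, at clamp x = 60 mm minus joint mark, y = +79 mm; axes as the clamp's. Pointer level with mark: same clamp x.
- paste: Bystander: yellow paste jar, 68 mm in diameter, 85 mm high, loose, origin under its centre.
- booklets: Bystander: tied stack of booklets, 150 x 213 x 57 mm, green on top, loose, origin under its centre.
- pinbox: Bystander: lilac lidded plastic box, 128 x 98 x 55 mm, loose, origin under its centre.
Not all that is in view belongs to the job. Of the things that look like the lever, the largest one is meant.

How it is judged (in metres and radians):
On the way, in this order (a step that is already met when the one before it is completed fails the run):
1. the lever, held in the fingers, has prised the lock block out of the jaw's path (block more than 46 mm along the channel towards clamp -y) (y of lock in the frame of clamp below -0.046 m and contact force between the fingers and lever above 0.5 N), for 0.05 s.
2. the lever stands in its stand again, released (horizontal distance between lever and stand below 0.01 m and angle between lever's own z axis and vertical below 0.1 rad and z of lever in the frame of stand between 0.041 and 0.049 m and contact force between the fingers and lever below 0.3 N), for 0.2 s.
At the end, for the whole second after the job is handed in: Fingers still hold the black knob (over 3 N), jaw still, red pointer within 5 mm of the green mark; the lock block lies over 46 mm along the channel, out of the jaw's path; the lever stands upright and released in its stand (within 10 mm of centre, handle down on the top) (all of step 2 and x of pointer in the frame of mark_tip between -0.005 and 0.005 m and value of joint jaw above 0.02 m and velocity of joint jaw between -0.01 and 0.01 m/s and contact force between the fingers and handle above 3 N and contact force between lock and handle below 0.3 N and y of lock in the frame of clamp below -0.046 m); the arm keeps its last pose, push and grip.
It fails at once if the fingers touch the lock block while it is still in the jaw's path (contact force between the fingers and lock above 1 N and y of lock in the frame of clamp above -0.046 m).
It fails at once if the green mark is shifted (distance of mark_tip from where it was at the start of the episode above 0.004 m).
It fails at once if the paste jar, booklets or pin box are moved by more than 30 mm (distance of any of paste, booklets, pinbox from where it was at the start of the episode above 0.03 m).
It also fails if it takes over 64 s, if anything falls off the work surface, if the arm or the gripper's body presses on something with over 40 N, if the wrist force passes 120 N, or if a joint passes its speed limit or range.

## Working session

There is one attempt and no reset: what is moved stays moved. The work goes in short steps, Python scripts to look and compute and a tool call to move; the robot and the scene stay as the last step left them, time stands still between calls to the robot, and variables do not carry over. Pictures are saved under pics/ and viewed, about 8 in all and at most 12, crops included, and the job is handed in when it is done.

Besides the shell and the picture viewer there is one more tool, called after "Request:" by a JSON object that holds its "op" and its "data". arm_command: Moves the arm, as the interface text tells. Its arguments: {"type":"object","properties":{"targets":{"type":"string"}},"required":["targets"]}

```bash
mkdir -p pics; ls; cat > h.py <<'E'
from plant import *
import numpy as np, cv2
def cap(n):
    c=capture(n); 
    return c
def save(n,img): cv2.imwrite('pics/'+n,img[...,::-1])
def world(c,u,v,z=None):
    K=c['camera_matrix'];R=cv2.Rodrigues(np.array(c['rvec'],float))[0];t=np.array(c['tvec'],float).ravel()
    r=np.stack([(np.asarray(u)-K[0,2])/K[0,0],(np.asarray(v)-K[1,2])/K[1,1],np.ones(np.shape(u))],-1)
    o=-R.T@t; d=r@R
    if z is not None: s=(z-o[2])/d[...,2]
    else: s=c['range_z'][np.asarray(v,int),np.asarray(u,int)]
    return o+d*np.asarray(s)[...,None]
def proj(c,P):
    return cv2.projectPoints(np.float64(P).reshape(-1,1,3),np.float64(c['rvec']),np.float64(c['tvec']),c['camera_matrix'],None)[0].reshape(-1,2)
E
python3 - <<'E'
from h import *
a=cap('top');b=cap('scene')
save('top.png',a['color']);save('scene.png',b['color'])
import pickle;pickle.dump((a,b),open('c0.pkl','wb'))
print(get_obs())
E
```

```text
pics
{'time': 0.1, 'joint_positions': array([-1.49398740e+00,  3.42679555e-01,  1.52493976e+00, -1.15376522e-05,
        1.27543286e+00, -1.45993564e-01]), 'dq': array([-0.00073797, -0.00296715, -0.00194934,  0.00034825,  0.00063429,
       -0.00080138]), 'tau': array([ 2.03280557e-03, -4.32004452e+01, -2.44692689e+01,  7.18915346e-02,
        5.26349852e-02, -4.82762255e-05]), 'tool_pos': array([ 115.99779877, -511.63243118,  226.09434205]), 'tcp_rot': array([-3.14014705e+00, -2.01408649e-04,  2.22805708e-01]), 'contact_force': array([-0.24780759, -0.26855367, -0.08170016]), 'moment': array([0.00714122, 0.00817355, 0.00262569]), 'grip_width': 91.9137964827918}
```

View pics/top.png

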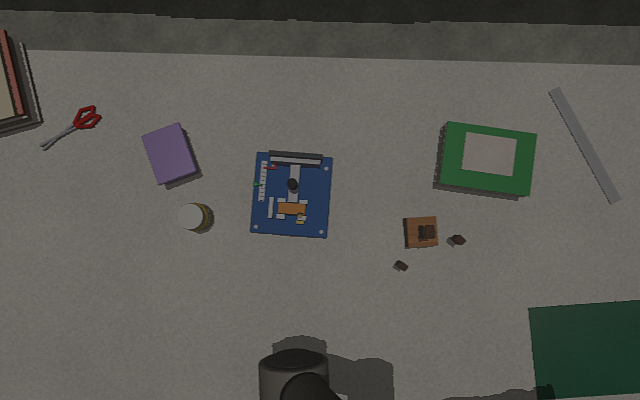

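View pics/scene.png

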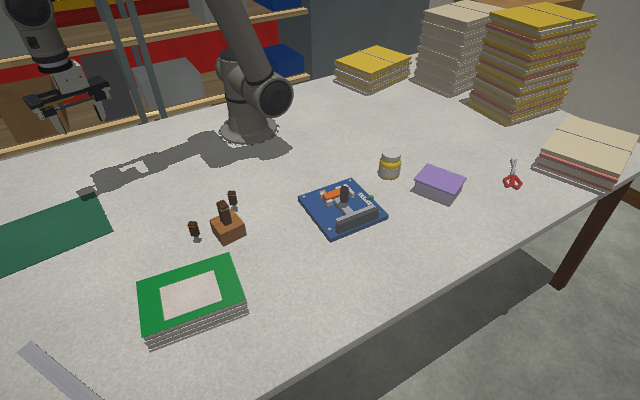

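Top view (image up = world +x, left = +y): clamp at (292,195), lock (292,209), knob (292,184), stand with the lever at (426,232), paste (195,217), pin box (170,154), booklets (488,158). Lever look-alikes: (426,232) standing in the stand, (400,265) and (457,240) small ones loose on the bench. The one in the stand is the largest and matches the description; I'll confirm it in a crop.

```bash
python3 - <<'E'
from h import *
import pickle;a,b=pickle.load(open('c0.pkl','rb'))
A=cv2.resize(a['color'][145:245,240:340],None,fx=5,fy=5,interpolation=cv2.INTER_CUBIC)
B=cv2.resize(a['color'][210:275,390:470],None,fx=3.7,fy=3.7,interpolation=cv2.INTER_CUBIC)
C=cv2.resize(b['color'][180:250,180:260],None,fx=3.7,fy=3.7,interpolation=cv2.INTER_CUBIC)
o=np.zeros((500,796,3),np.uint8);o[:,:500]=A;o[:B.shape[0],500:500+B.shape[1]]=B;o[241:241+C.shape[0],500:500+C.shape[1]]=C
save('crop.png',o)
for n,(u,v) in dict(stand=(410,225),lev=(427,232),clampc=(300,225),knob=(292,184)).items(): print(n,world(a,u,v).round(1))
P=lambda u,v:world(a,u,v,18.).round(1)
hsv=cv2.cvtColor(a['color'],cv2.COLOR_RGB2HSV)
m=((hsv[...,0]>105)&(hsv[...,0]<120)&(hsv[...,1]>120)).astype(np.uint8);m[:,:240]=0;m[:,345:]=0
pts=np.argwhere(m)[:,::-1].astype(float);w=world(a,pts[:,0],pts[:,1],18.)
r=cv2.minAreaRect(w[:,:2].astype(np.float32));print(r, cv2.boxPoints(r))
# stand top by height
v,u=np.mgrid[205:275,390:475];w=world(a,u,v)
s=(abs(w[...,2]-45)<6);r=cv2.minAreaRect(w[s][:,:2].astype(np.float32));print('stand',r,s.sum())
s=(w[...,2]>100);print('lev',cv2.minAreaRect(w[s][:,:2].astype(np.float32)),s.sum(),w[s].mean(0))
print(np.linalg.inv(np.eye(1)), world(a,320,200), cv2.Rodrigues(a['rvec'])[0].T@-a['tvec'].ravel())
E
```

```text
stand [ 506.6 -238.4   43.1]
lev [ 491.2 -262.4  106.2]
clampc [499.3  23.7  20.5]
knob [591.1  41.2  93.9]
((573.90478515625, 48.000450134277344), (186.5850372314453, 197.2489776611328), 87.11726379394531) [[470.71323  -40.213985]
 [667.7126   -50.134037]
 [677.0963   136.21489 ]
 [480.097    146.13493 ]]
stand ((481.45758056640625, -263.4624938964844), (102.63179016113281, 157.66392517089844), 23.773134231567383) 693
lev ((488.65411376953125, -152.2573699951172), (28.91527557373047, 255.52294921875), 1.8995203971862793) 167 [ 492.62689665 -235.41797452  228.53861255]
[[1.]] [561.74349807 -23.19733631  18.84463303] [ 491.72118789  -24.32389825 1020.39275292]
```

View pics/crop.png

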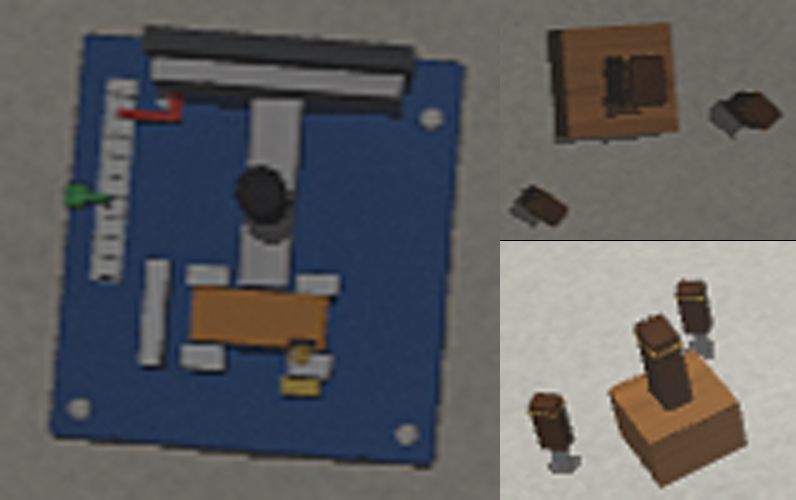

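The pictures show the big lever standing in the stand's slot, and the two look-alikes are clearly smaller. Next, a move above the stand to measure with the wrist camera.

Request:
{"op": "arm_command", "data": {"targets": "0.04 0.025 0.01 0 0 -3 0.09;0.08 0.05 0.02 0 0 -6 0.09;0.12 0.08 0.03 0 0 -9 0.09;0.155 0.105 0.035 0 0 -12 0.09;0.19 0.13 0.04 0 0 -12 0.09"}}

```text
time: 0.6
tool_pos: [307.3, -380.6, 266.9]
tcp_rot: [-3.141, 0.0, 0.012]
contact_force: [0.3, -0.9, 0.6]
grip_width: 90.4
```

Request:
{"op": "arm_command", "data": {"targets": "0.04 0.03 0 0 0 0 0.09;0.08 0.055 0 0 0 0 0.09;0.12 0.08 0 0 0 0 0.09;0.16 0.105 0 0 0 0 0.09;0.16 0.105 0 0 0 0 0.09"}}

```text
time: 1.1
tool_pos: [469.7, -273.4, 266.0]
tcp_rot: [-3.14, -0.001, 0.019]
contact_force: [-0.1, -0.7, 0.5]
grip_width: 90.0
```

```bash
cat >> h.py <<'E'
def wrist():
    from scipy.spatial.transform import Rotation as Ro
    o=get_obs();c=capture('wrist')
    T=np.eye(4);T[:3,:3]=Ro.from_euler('xyz',o['tcp_rot']).as_matrix();T[:3,3]=o['tool_pos']
    W=T@np.array(c['tool_from_camera'],float);M=np.linalg.inv(W)
    c['rvec']=cv2.Rodrigues(M[:3,:3])[0];c['tvec']=M[:3,3];c['obs']=o
    return c
E
python3 - <<'E'
from h import *
c=wrist();save('w1.png',c['color']);import pickle;pickle.dump(c,open('w1.pkl','wb'))
o=c['obs'];print(o['time'],o['tool_pos'],o['tcp_rot'],o['joint_positions'].round(2))
print(world(c,320,200))
E
```

```text
1.1 [ 469.68107808 -273.43921563  265.97039899] [-3.13992613e+00 -7.49383385e-04  1.91651910e-02] [-0.67  0.35  1.4   0.    1.39  0.88]
[ 424.11100771 -274.26642121    0.99113581]
```

View pics/w1.png

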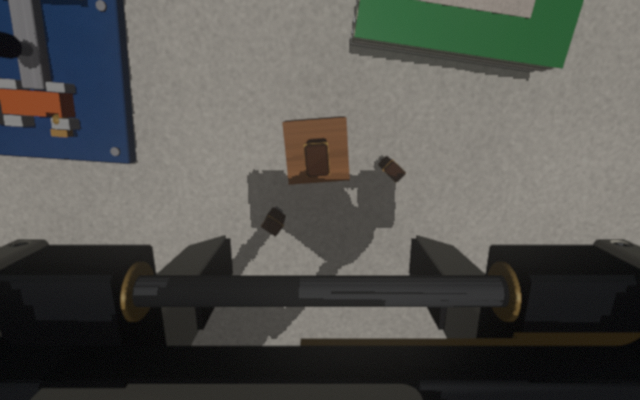

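Wrist view: stand top (317,150) with the lever handle at (317,157), long side vertical in the image. The look-alikes are at (391,168) and (272,221). Measuring by depth.

```bash
python3 - <<'E'
from h import *
import pickle;c=pickle.load(open('w1.pkl','rb'))
def rect(w,s,n):
    s=cv2.morphologyEx(s.astype(np.uint8),cv2.MORPH_OPEN,np.ones((3,3)))>0
    r=cv2.minAreaRect(w[s][:,:2].astype(np.float32));print(n,np.round(r[0],1),np.round(r[1],1),round(r[2],2),s.sum(),w[s][:,2].mean().round(1))
def reg(u0,u1,v0,v1):
    v,u=np.mgrid[v0:v1,u0:u1];return world(c,u,v)
w=reg(270,365,105,195);rect(w,abs(w[...,2]-45)<5,'stand');rect(w,w[...,2]>100,'lever top');rect(w,(w[...,2]>35),'all')
w=reg(375,415,145,190);rect(w,w[...,2]>15,'s1');print(w[...,2].max())
w=reg(255,295,195,240);rect(w,w[...,2]>15,'s2');print(w[...,2].max())
# stand by colour edge: intersect at z=45
hsv=cv2.cvtColor(c['color'],cv2.COLOR_RGB2HSV)[105:195,270:365];print(hsv[30,20],hsv[50,47],hsv[5,5])
v,u=np.mgrid[105:195,270:365];w=world(c,u,v,45.);rect(w,(hsv[...,1]>90)&(hsv[...,0]<20),'stand col')
w=world(c,u,v,110.);rect(w,(hsv[...,2]<75)&(hsv[...,1]>60)&(v>138)&(v<180),'lev col')
E
```

```text
stand [ 492.4 -269. ] [70.2 70.1] 5.32 3088 45.0
lever top [ 509.7 -268.2] [64.2 23. ] 5.96 800 109.9
all [ 499.6 -268.3] [84.5 70.1] 5.4 4000 59.7
s1 [ 507.1 -317.9] [114.   15.6] 48.31 392 65.6
424.12467481052397
s2 [ 470.9 -250.3] [ 22.5 148.5] 63.77 445 61.4
424.12467481052397
[ 12 124 111] [ 10 117  63] [ 21  19 133]
stand col [ 493.1 -269. ] [69.3 68.7] 5.12 3807 45.0
lev col [ 493.6 -264.2] [37.2 32.9] 1.11 918 110.0
```

```bash
python3 - <<'E'
from h import *
import pickle;c=pickle.load(open('w1.pkl','rb'))
def rect(w,s,n):
    s=cv2.morphologyEx(s.astype(np.uint8),cv2.MORPH_OPEN,np.ones((3,3)))>0
    r=cv2.minAreaRect(w[s][:,:2].astype(np.float32));print(n,np.round(r[0],1),np.round(r[1],1),round(r[2],2),s.sum(),w[s][:,2].mean().round(1))
def reg(u0,u1,v0,v1):
    v,u=np.mgrid[v0:v1,u0:u1];w=world(c,u,v);w[c['range_z'][v0:v1,u0:u1]<=0,2]=-99;return w
w=reg(270,365,105,195);z=w[...,2]
rect(w,abs(z-110)<3,'lever top');rect(w,(z>60)&(z<105),'lever side')
for n,a in dict(s1=(375,415,145,190),s2=(255,295,195,240)).items():
    w=reg(*a);z=w[...,2];rect(w,(z>15)&(z<150),n);print(np.percentile(z[(z>15)&(z<150)],[50,90,99]))
# clamp from this view: lock & deck
hsv=cv2.cvtColor(c['color'],cv2.COLOR_RGB2HSV)
E
```

```text
lever top [ 492.7 -269.9] [29.9 21.6] 5.83 720 109.7
lever side [ 507.4 -268.9] [ 2.4 20.6] 2.77 85 85.5
s1 [ 476.  -352.5] [21.1 15.6] 50.2 390 63.8
[69.29457936 70.81598495 71.70793226]
s2 [ 411.8 -221.1] [21. 15.] 54.33 443 59.8
[68.17310663 70.32117908 71.31464509]
```

Lever at (492.7, −269.9), top z 110, yaw 5.8°; stand at (492.7, −269), yaw 5.3°. Moving over it.

Request:
{"op": "arm_command", "data": {"targets": "0.023 0.0035 -0.04 0 0 4.5 0.055;0.023 0.0035 -0.08 0 0 4.5 0.055;0.023 0.0035 -0.115 0 0 4.5 0.055;0.023 0.0035 -0.13 0 0 4.5 0.055;0.023 0.0035 -0.13 0 0 4.5 0.055"}}

```text
time: 1.65
tool_pos: [486.7, -273.4, 134.0]
tcp_rot: [-3.138, 0.005, 0.091]
contact_force: [0.3, -0.4, 0.4]
grip_width: 56.4
```

```bash
python3 -c "
from h import *
o=get_obs();print(o['time'],o['tool_pos'],o['tcp_rot'],o['contact_force'],o['grip_width'])"
```

```text
1.65 [ 486.66116096 -273.36769753  134.0328047 ] [-3.13775915  0.00488154  0.09058079] [ 0.28183555 -0.43303274  0.42947048] 56.43444407055381
```

Request:
{"op": "arm_command", "data": {"targets": "0.004 0.004 0 0 0 0.5 0.055;0.004 0.004 0 0 0 0.5 0.055;0.004 0.004 0 0 0 0.5 0.055;0.004 0.004 0 0 0 0.5 0.055"}}

```text
time: 2.05
tool_pos: [493.3, -269.8, 137.7]
tcp_rot: [3.14, -0.001, 0.101]
contact_force: [0.5, 0.3, 0.1]
grip_width: 54.7
```

Request:
{"op": "arm_command", "data": {"targets": "0 0 -0.03 0 0 0 0.055;0 0 -0.06 0 0 0 0.055;0 0 -0.08 0 0 0 0.055;0 0 -0.086 0 0 0 0.055;0 0 -0.086 0 0 0 0.055"}}

```text
time: 2.55
tool_pos: [492.9, -269.5, 50.5]
tcp_rot: [-3.141, 0.001, 0.101]
contact_force: [-0.0, -0.0, -0.3]
grip_width: 55.0
```

Request:
{"op": "arm_command", "data": {"targets": "0 0 0 0 0 0 0.01;0 0 0 0 0 0 0.01;0 0 0 0 0 0 0.01;0 0 0 0 0 0 0.01;0 0 0 0 0 0 0.01"}}

```text
time: 3.05
tool_pos: [493.2, -269.6, 51.2]
tcp_rot: [3.141, -0.001, 0.101]
contact_force: [-1.2, -0.1, 3.7]
grip_width: 21.9
```

Lever gripped (21.9 mm). Lifting and moving to view the clamp.

Request:
{"op": "arm_command", "data": {"targets": "0 0 0.03 0 0 0 0.01;0 0 0.07 0 0 0 0.01;0 0 0.11 0 0 0 0.01;0 0.03 0.15 0 0 -2 0.01;0 0.07 0.18 0 0 -4 0.01"}}

```text
time: 3.55
tool_pos: [493.3, -200.3, 233.1]
tcp_rot: [3.14, -0.002, 0.027]
contact_force: [0.4, -0.3, -1.4]
grip_width: 21.8
```

Request:
{"op": "arm_command", "data": {"targets": "0 0.04 0.01 0 0 -2 0.01;0 0.08 0.02 0 0 -4.7 0.01;-0.01 0.125 0.02 0 0 -4.7 0.01;-0.01 0.17 0.02 0 0 -4.7 0.01;-0.01 0.21 0.02 0 0 -4.7 0.01"}}

```text
time: 4.05
tool_pos: [482.3, 12.4, 250.9]
tcp_rot: [-3.142, -0.0, -0.051]
contact_force: [-0.0, -0.1, -1.5]
grip_width: 22.0
```

Request:
{"op": "arm_command", "data": {"targets": "0 0.03 0 0 0 0 0.01;0 0.04 0 0 0 0 0.01;0 0.04 0 0 0 0 0.01;0 0.04 0 0 0 0 0.01;0 0.04 0 0 0 0 0.01"}}

```text
time: 4.55
tool_pos: [483.1, 49.2, 250.6]
tcp_rot: [3.141, 0.0, -0.053]
contact_force: [0.3, -1.2, -0.9]
grip_width: 22.0
```

```bash
python3 - <<'E'
from h import *
c=wrist();save('w2.png',c['color']);import pickle;pickle.dump(c,open('w2.pkl','wb'))
o=c['obs'];print(o['time'],o['tool_pos'],o['tcp_rot'],o['joint_positions'].round(2),o['grip_width'])
E
```

```text
4.55 [483.13289433  49.22816937 250.64419968] [ 3.14111928e+00  2.06112724e-04 -5.27225856e-02] [-0.06  0.25  1.59 -0.    1.31  1.57] 22.005451480192807
```

View pics/w2.png

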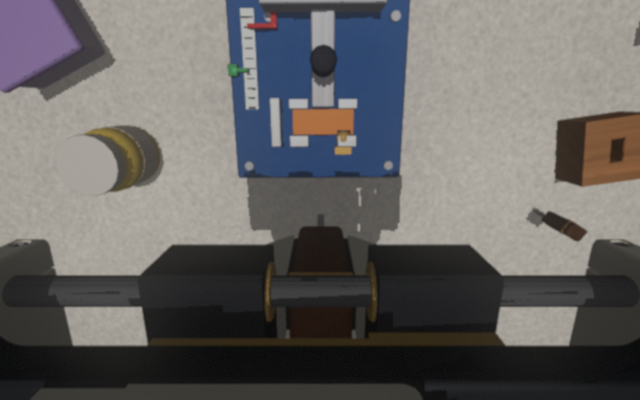

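Wrist view over the clamp: lock (322,121), prying wall (276,122), knob (323,60), red pointer (250,26), green mark (236,70). Lever upright in the fingers, stand slot empty at (617,150). Next, the clamp pose.

```bash
python3 - <<'E'
from h import *
import pickle;c=pickle.load(open('w2.pkl','rb'))
hsv=cv2.cvtColor(c['color'],cv2.COLOR_RGB2HSV).astype(int);H,S,V=[hsv[...,i] for i in range(3)]
v,u=np.mgrid[0:400,0:640];box=(u>225)&(u<415)&(v<185)
def rect(s,z,n):
    s=s&box;k=cv2.connectedComponentsWithStats(s.astype(np.uint8));i=1+k[2][1:,4].argmax();s=k[1]==i
    w=world(c,u[s],v[s],float(z));r=cv2.minAreaRect(w[:,:2].astype(np.float32));W=world(c,u[s],v[s])[:,2]
    print(n,np.round(r[0],1),np.round(r[1],1),round(r[2],2),s.sum(),'z',np.median(W).round(1),k[3][i].round(1));return w
rect((H<15)&(S>150)&(V>120),40,'lock')
rect((S<50)&(V>110)&(u<285)&(u>265)&(v>93),36,'wall')
w=rect((H>100)&(H<125)&(S>120),18,'deck');print(w.min(0),w.max(0))
rect((V<45)&(u>305)&(u<340)&(v>40)&(v<80),96,'knob')
g=rect((H>45)&(H<85)&(S>90),25,'green');r_=rect(((H<6)|(H>172))&(S>150)&(u<280)&(v<50),25,'red')
g2=g[g[:,1].argsort()[:4]];r2=r_[r_[:,1].argsort()[-4:]];print('tips',g2,r2)
E
```

```text
lock [538.4  43. ] [60.6 23.7] 86.98 1255 z 40.1 [321.9 121.1]
wall [540.  94.] [10.4 50.1] 87.22 477 z 35.9 [274.8 121.9]
deck [567.   46.3] [184.5 183. ] 87.2 18016 z 18.1 [328.9  95.1]
[472.9143213  -49.69040342  18.        ] [654.85346542 142.02142841  18.        ]
knob [584.7  41.4] [18.4 10.5] 81.91 112 z 94.2 [322.4  70.9]
green [596.  129.6] [19.2 10.9] 86.98 127 z 28.1 [235.   69.5]
red [638.2  98.7] [ 8.2 28.4] 18.08 76 z 28.1 [265.   23.1]
tips [[594.97214325 119.97348903  25.        ]
 [596.01307817 120.91758557  25.        ]
 [595.02771653 121.02850853  25.        ]
 [596.06860735 121.97181064  25.        ]] [[637.74020602 112.11366053  25.        ]
 [636.81655011 112.21465849  25.        ]
 [637.7938729  113.13429303  25.        ]
 [636.87025794 113.23603107  25.        ]]
```

Lock at (538.4, 43.0), clamp yaw about −2.9°. The gap comes out at (539.7, 82) from both the lock and the wall. Moving above it.

Request:
{"op": "arm_command", "data": {"targets": "0.03 0.02 -0.03 0 0 0 0.01;0.057 0.0325 -0.065 0 0 0 0.01;0.057 0.0325 -0.1 0 0 0 0.01;0.057 0.0325 -0.13 0 0 0 0.01;0.057 0.0325 -0.13 0 0 0 0.01"}}

```text
time: 5.1
tool_pos: [537.4, 81.9, 116.6]
tcp_rot: [3.141, 0.009, -0.053]
contact_force: [-1.1, -0.6, -0.6]
grip_width: 21.8
```

Request:
{"op": "arm_command", "data": {"targets": "0 0 0 0 0 0 0.01;0 0 0 0 0 0 0.01;0 0 0 0 0 0 0.01"}}

```text
time: 5.4
tool_pos: [541.2, 82.7, 122.8]
tcp_rot: [-3.141, -0.004, -0.052]
contact_force: [-0.7, -0.4, -1.0]
grip_width: 21.7
```

```bash
python3 - <<'E'
from h import *
a=cap('top');b=cap('scene');o=get_obs();print(o['time'],o['tool_pos'],o['tcp_rot'])
def cr(c,P,s,f):
    x,y=proj(c,P)[0].astype(int);return cv2.resize(c['color'][y-s:y+s,x-s:x+s],(f,f),interpolation=cv2.INTER_CUBIC)
w=wrist();W=cv2.resize(w['color'][0:320,160:480],(400,400))
B=cr(b,[540,60,50],45,400)
save('gap.png',np.hstack([B,W]))
for n,c in dict(scene=b,wrist=w).items(): print(n,proj(c,[[539.7,82,18],[540.2,82,76]]))
E
```

```text
5.5 [540.70852499  82.87427578 122.19511048] [-3.14151258e+00 -2.63941560e-03 -5.13534034e-02]
scene [[344.83437656 194.01024622]
 [345.51255405 178.69223519]]
wrist [[320.47683514 200.73601416]
 [320.47998934 224.55285519]]
```

View pics/gap.png

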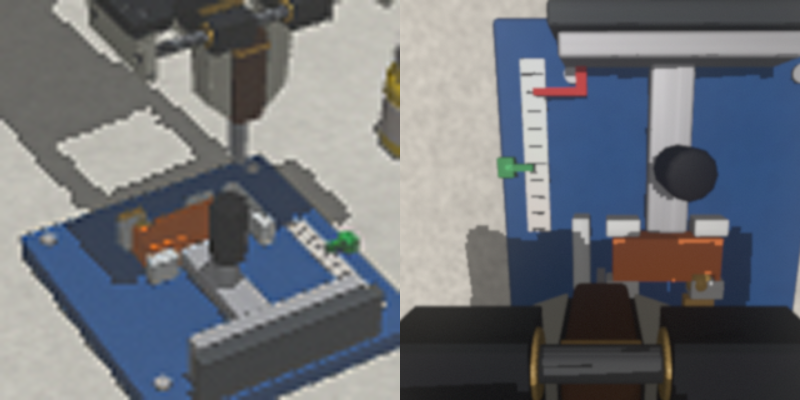

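The lever hangs straight in the fingers over the gap. Crop pixels: wall (580,255), lock (667,258). Refining the gap, pointer and mark from this closer view.

```bash
python3 - <<'E'
from h import *
c=wrist()
hsv=cv2.cvtColor(c['color'],cv2.COLOR_RGB2HSV).astype(int);H,S,V=[hsv[...,i] for i in range(3)]
v,u=np.mgrid[0:400,0:640];w=world(c,u,v);w[c['range_z']<=0]=-999
q=np.deg2rad(-2.9);R=np.array([[np.cos(q),-np.sin(q)],[np.sin(q),np.cos(q)]]);O=np.array([573.35,41.24])
cl=(w[...,:2]-O)@R
def st(s,n): p=cl[s];print(n,s.sum(),np.percentile(p,[1,50,99],axis=0).round(1).tolist(),w[s][:,2].mean().round(1))
z=w[...,2];reg=(v<235)&(u>230)&(u<480)
st(reg&(H<15)&(S>130)&(abs(z-40)<3),'lock top')
st(reg&(abs(z-36)<2)&(S<60)&(cl[...,1]>38)&(cl[...,1]<65)&(cl[...,0]<0),'wall')
st(reg&(abs(z-96)<3),'knob top')
def st2(s,n):
    p=(world(c,u[s],v[s],25.)[:,:2]-O)@R;print(n,s.sum(),np.percentile(p,[1,50,99],axis=0).round(1).tolist())
    return p
g=st2(reg&(H>45)&(H<85)&(S>90),'green');r=st2(reg&((H<6)|(H>172))&(S>130)&(v<110)&(u<315),'red')
print('tip x', g[g[:,1]<82][:,0].mean(), g[g[:,1]<82][:,1].min(), r[r[:,1]>72][:,0].mean(), r[:,1].max())
# knob circle from top-surface depth
st(reg&(z>88)&(z<99)&(V<60),'knob')
E
```

```text
lock top 2829 [[-47.1, -31.0], [-33.7, 0.8], [-21.9, 31.2]] 40.0
wall 708 [[-51.0, 46.0], [-29.4, 50.7], [-10.7, 55.7]] 35.9
knob top 1488 [[-27.5, -10.3], [20.3, 0.6], [30.8, 38.2]] 95.8
green 269 [[12.2, 80.0], [18.0, 93.0], [23.1, 99.3]]
red 346 [[58.3, 47.7], [60.9, 54.1], [71.7, 76.0]]
tip x 17.936384291221007 79.87085176943748 59.97879878385353 76.63988219384981
knob 1374 [[10.0, -9.7], [20.3, 0.9], [30.7, 11.5]] 95.6
```

Gap at (539.9, 82.3), and the tool is already over it. The mark setting is about 42 mm. Descending.

Request:
{"op": "arm_command", "data": {"targets": "0 -0.0005 -0.015 0 0 0 0.01;0 -0.0005 -0.03 0 0 0 0.01;0 -0.0005 -0.04 0 0 0 0.01;0 -0.0005 -0.05 0 0 0 0.01;0 -0.0005 -0.055 0 0 0 0.01"}}

```text
time: 6.1
tool_pos: [539.7, 82.5, 65.0]
tcp_rot: [3.141, 0.001, -0.051]
contact_force: [0.1, 0.1, -1.3]
grip_width: 21.7
```

Request:
{"op": "arm_command", "data": {"targets": "0 0 0 0 0 0 0.01;0 0 0 0 0 0 0.01"}}

```text
time: 6.3
tool_pos: [540.3, 82.5, 66.0]
tcp_rot: [3.142, -0.0, -0.051]
contact_force: [0.1, 0.1, -0.4]
grip_width: 21.9
```

Request:
{"op": "arm_command", "data": {"targets": "-0.0003 -0.005 0 0 0 0 0.01;-0.0004 -0.008 0 0 0 0 0.01;-0.0005 -0.01 0 0 0 0 0.01;-0.0006 -0.012 0 0 0 0 0.01;-0.0007 -0.014 0 0 0 0 0.01"}}

```text
time: 6.8
tool_pos: [540.1, 69.2, 66.4]
tcp_rot: [-3.14, -0.002, -0.052]
contact_force: [1.2, 5.5, -1.0]
grip_width: 21.6
```

Request:
{"op": "arm_command", "data": {"targets": "-0.0003 -0.005 0 0 0 0 0.01;-0.0005 -0.01 0 0 0 0 0.01;-0.0008 -0.015 0 0 0 0 0.01;-0.001 -0.02 0 0 0 0 0.01;-0.0012 -0.024 0 0 0 0 0.01"}}

```text
time: 7.3
tool_pos: [538.9, 44.3, 66.3]
tcp_rot: [-3.141, -0.002, -0.052]
contact_force: [2.5, 4.3, -1.0]
grip_width: 22.0
```

Request:
{"op": "arm_command", "data": {"targets": "-0.0003 -0.005 0 0 0 0 0.01;-0.0005 -0.01 0 0 0 0 0.01;-0.0008 -0.015 0 0 0 0 0.01;-0.001 -0.02 0 0 0 0 0.01;-0.0012 -0.024 0 0 0 0 0.01"}}

```text
time: 7.8
tool_pos: [536.7, 19.6, 65.8]
tcp_rot: [3.141, 0.0, -0.051]
contact_force: [-0.2, 0.7, -0.9]
grip_width: 22.0
```

```bash
cat > lk.py <<'E'
from h import *
c=wrist();o=c['obs'];print(o['time'],o['tool_pos'],o['contact_force'],o['grip_width'])
hsv=cv2.cvtColor(c['color'],cv2.COLOR_RGB2HSV).astype(int);H,S,V=[hsv[...,i] for i in range(3)]
v,u=np.mgrid[0:400,0:640]
q=np.deg2rad(-2.9);R=np.array([[np.cos(q),-np.sin(q)],[np.sin(q),np.cos(q)]]);O=np.array([573.35,41.24])
b=capture('scene');t=capture('top')
for n,c in dict(w=c,top=t).items():
    h=cv2.cvtColor(c['color'],cv2.COLOR_RGB2HSV).astype(int);w=world(c,u,v,40.);cl=(w[...,:2]-O)@R
    s=(h[...,0]<15)&(h[...,1]>150)&(h[...,2]>60)&(abs(cl[...,0]+35)<22)&(abs(cl[...,1])<130);print(n,s.sum(),np.percentile(cl[s],[3,50,97],axis=0).round(1).tolist() if s.sum() else '')
x,y=proj(b,[545,20,50])[0].astype(int)
save('push.png',np.hstack([cv2.resize(b['color'][y-40:y+40,x-40:x+40],(400,400),interpolation=cv2.INTER_CUBIC),cv2.resize(wrist()['color'][0:320,160:480],(400,400))]))
E
python3 lk.py
```

```text
7.8 [536.66811895  19.57798528  65.82963788] [-0.22214488  0.72280472 -0.92071096] 22.035796846896417
w 2794 [[-40.2, -87.6], [-30.3, -62.7], [-22.5, -31.0]]
top 0
```

View pics/push.png

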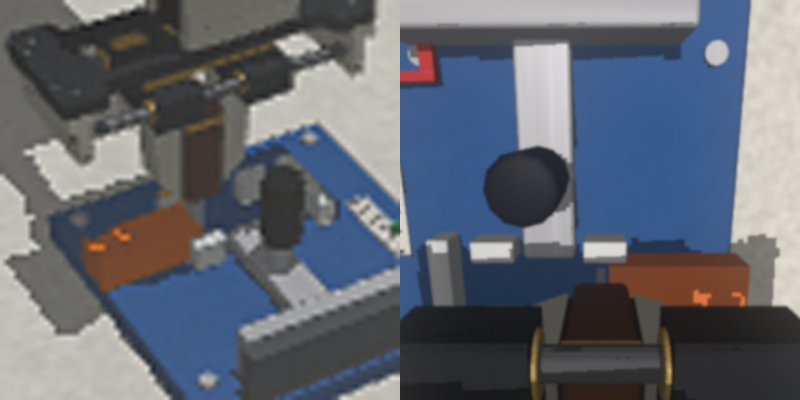

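The block now spans roughly y −29 to −89 (centre about −58), clear of the jaw and still on the deck; the blade is upright. Backing off, lifting and going back to the stand.

Request:
{"op": "arm_command", "data": {"targets": "0 0.004 0 0 0 0 0.01;0 0.004 0.03 0 0 0 0.01;0 0.004 0.07 0 0 0 0.01;-0.01 -0.02 0.11 0 0 2 0.01;-0.02 -0.06 0.115 0 0 4 0.01"}}

```text
time: 8.5
tool_pos: [519.2, -38.7, 185.6]
tcp_rot: [3.14, -0.009, 0.024]
contact_force: [1.3, -0.9, -1.1]
grip_width: 21.7
```

Request:
{"op": "arm_command", "data": {"targets": "-0.01 -0.04 0 0 0 3 0.01;-0.02 -0.085 0 0 0 4.7 0.01;-0.024 -0.13 0 0 0 4.7 0.01;-0.024 -0.175 0 0 0 4.7 0.01;-0.024 -0.21 0 0 0 4.7 0.01"}}

```text
time: 9.0
tool_pos: [492.5, -251.7, 180.8]
tcp_rot: [3.141, 0.0, 0.1]
contact_force: [1.2, 1.3, -0.4]
grip_width: 21.8
```

Request:
{"op": "arm_command", "data": {"targets": "0 -0.016 0 0 0 0 0.01;0 -0.019 0 0 0 0 0.01;0 -0.019 0 0 0 0 0.01;0 -0.019 0 0 0 0 0.01"}}

```text
time: 9.4
tool_pos: [493.1, -266.8, 180.7]
tcp_rot: [-3.141, 0.0, 0.102]
contact_force: [0.0, 0.3, -0.6]
grip_width: 21.8
```

```bash
python3 - <<'E'
from h import *
c=wrist();b=capture('scene');o=c['obs'];print(o['time'],o['tool_pos'],o['tcp_rot'],o['grip_width'])
x,y=proj(b,[493,-269,110])[0].astype(int)
save('ret.png',np.hstack([cv2.resize(b['color'][y-50:y+50,x-50:x+50],(400,400),interpolation=cv2.INTER_CUBIC),cv2.resize(c['color'][0:320,160:480],(400,400))]))
E
```

```text
9.4 [ 493.05711739 -266.81369706  180.65975906] [-3.14079415e+00  3.77830372e-04  1.02138460e-01] 21.84792752728292
```

View pics/ret.png

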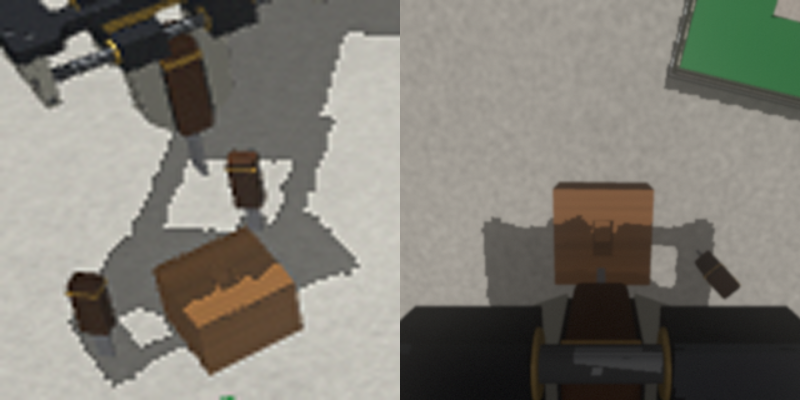

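Lever vertical in the hand, slot empty and straight below. Lowering.

Request:
{"op": "arm_command", "data": {"targets": "0 -0.0025 -0.03 0 0 0 0.01;0 -0.0025 -0.06 0 0 0 0.01;0 -0.0025 -0.075 0 0 0 0.01;0 -0.0025 -0.08 0 0 0 0.01;0 -0.0025 -0.08 0 0 0 0.01"}}

```text
time: 10.0
tool_pos: [493.0, -270.3, 100.6]
tcp_rot: [-3.141, 0.001, 0.102]
contact_force: [0.1, 0.5, -1.5]
grip_width: 21.7
```

Request:
{"op": "arm_command", "data": {"targets": "0 0 0 0 0 0 0.01;0 0 0 0 0 0 0.01"}}

```text
time: 10.2
tool_pos: [493.6, -271.3, 102.0]
tcp_rot: [3.14, -0.002, 0.101]
contact_force: [-0.1, -0.5, -1.6]
grip_width: 21.6
```

Request:
{"op": "arm_command", "data": {"targets": "0 0.0015 -0.01 0 0 0 0.01;0 0.0015 -0.025 0 0 0 0.01;0 0.0015 -0.038 0 0 0 0.01;0 0.0015 -0.046 0 0 0 0.01;0 0.0015 -0.049 0 0 0 0.01"}}

```text
time: 10.7
tool_pos: [492.3, -269.1, 51.1]
tcp_rot: [-3.14, 0.002, 0.101]
contact_force: [-7.2, 5.2, 19.7]
grip_width: 22.0
```

Request:
{"op": "arm_command", "data": {"targets": "0 0 -0.0005 0 0 0 0.01;0 0 -0.0005 0 0 0 0.01"}}

```text
time: 10.9
tool_pos: [493.1, -269.7, 51.3]
tcp_rot: [3.141, -0.0, 0.101]
contact_force: [0.4, -0.2, -0.6]
grip_width: 22.0
```

Seated. Releasing and rising.

Request:
{"op": "arm_command", "data": {"targets": "0 0 0 0 0 0 0.055;0 0 0 0 0 0 0.055;0 0 0 0 0 0 0.055;0 0 0 0 0 0 0.055;0 0 0 0 0 0 0.055"}}

```text
time: 11.4
tool_pos: [493.0, -269.6, 51.3]
tcp_rot: [3.141, -0.0, 0.101]
contact_force: [-0.1, -0.3, -0.1]
grip_width: 53.4
```

Request:
{"op": "arm_command", "data": {"targets": "0 0 0.02 0 0 0 0.055;0 0 0.05 0 0 0 0.055;0 0 0.09 0 0 0 0.055;0 0 0.13 0 0 0 0.055;0 0 0.16 0 0 0 0.055"}}

```text
time: 11.9
tool_pos: [493.3, -269.8, 214.0]
tcp_rot: [3.14, -0.002, 0.101]
contact_force: [-0.6, -0.2, 0.0]
grip_width: 55.0
```

Request:
{"op": "arm_command", "data": {"targets": "-0.02 0.02 0.02 0 0 0 0.055;-0.03 0.02 0.05 0 0 0 0.055;-0.03 0.02 0.05 0 0 0 0.055;-0.03 0.02 0.05 0 0 0 0.055"}}

```text
time: 12.3
tool_pos: [463.0, -249.7, 261.8]
tcp_rot: [3.14, -0.001, 0.1]
contact_force: [0.5, -0.4, -0.6]
grip_width: 54.9
```

```bash
python3 - <<'E'
from h import *
c=wrist();o=c['obs'];print(o['time'],o['tool_pos'],o['tcp_rot'],o['joint_positions'].round(2))
v,u=np.mgrid[0:235,0:640];w=world(c,u,v);w[c['range_z'][:235]<=0]=-999;z=w[...,2]
near=np.hypot(w[...,0]-493,w[...,1]+269)<60
for n,s in dict(stand=near&(abs(z-45)<4),lever=near&(z>100)&(z<120)).items():
    r=cv2.minAreaRect(w[s][:,:2].astype(np.float32));print(n,r,s.sum(),np.percentile(w[s][:,2],[5,50,95]).round(1))
E
```

```text
12.3 [ 463.04289194 -249.68121267  261.80510234] [ 3.14030389e+00 -1.31765249e-03  1.00413903e-01] [-0.64  0.32  1.46 -0.    1.36  0.83]
stand ((492.399658203125, -269.1650695800781), (70.22554779052734, 69.88854217529297), 5.430005073547363) 3191 [43.8 45.1 46.3]
lever ((492.5317687988281, -270.6585998535156), (30.430681228637695, 22.325437545776367), 5.708645343780518) 829 [102.4 109.6 111.1]
```

Lever stands in the stand, 1.5 mm off centre, top at 109.6. Now to the knob at (593.7, 40.9).

Request:
{"op": "arm_command", "data": {"targets": "0.018 0.04 -0.01 0 0 -3 0.06;0.036 0.08 -0.02 0 0 -6 0.06;0.054 0.12 -0.03 0 0 -8.6 0.06;0.072 0.16 -0.04 0 0 -8.6 0.06;0.09 0.2 -0.05 0 0 -8.6 0.06"}}

```text
time: 12.85
tool_pos: [553.1, -47.8, 209.1]
tcp_rot: [-3.141, 0.003, -0.05]
contact_force: [1.1, -0.5, -0.7]
grip_width: 60.0
```

Request:
{"op": "arm_command", "data": {"targets": "0.015 0.035 -0.015 0 0 0 0.06;0.03 0.07 -0.03 0 0 0 0.06;0.0405 0.09 -0.05 0 0 0 0.06;0.0405 0.09 -0.05 0 0 0 0.06;0.0405 0.09 -0.05 0 0 0 0.06"}}

```text
time: 13.35
tool_pos: [592.8, 40.6, 159.6]
tcp_rot: [3.141, 0.003, -0.048]
contact_force: [0.3, -0.3, 0.5]
grip_width: 60.0
```

Request:
{"op": "arm_command", "data": {"targets": "0 0 0 0 0 0 0.06;0 0 0 0 0 0 0.06"}}

```text
time: 13.55
tool_pos: [593.6, 39.3, 162.0]
tcp_rot: [3.141, -0.001, -0.051]
contact_force: [0.1, -0.7, 0.3]
grip_width: 59.8
```

Request:
{"op": "arm_command", "data": {"targets": "0 0.001 -0.04 0 0 0 0.06;0 0.001 -0.075 0 0 0 0.06;0 0.001 -0.098 0 0 0 0.06;0 0.001 -0.104 0 0 0 0.06;0 0.001 -0.104 0 0 0 0.06"}}

```text
time: 14.05
tool_pos: [593.4, 40.8, 57.4]
tcp_rot: [3.141, 0.0, -0.05]
contact_force: [1.0, 0.2, 0.3]
grip_width: 60.2
```

Request:
{"op": "arm_command", "data": {"targets": "0 0 0 0 0 0 0;0 0 0 0 0 0 0;0 0 0 0 0 0 0;0 0 0 0 0 0 0;0 0 0 0 0 0 0"}}

```text
time: 14.55
tool_pos: [593.6, 41.5, 57.6]
tcp_rot: [3.141, -0.001, -0.049]
contact_force: [-0.4, -0.2, 0.1]
grip_width: 24.6
```

Knob held (24.6 mm). Pulling 42 mm along clamp −x, i.e. world (−0.042, +0.002).

Request:
{"op": "arm_command", "data": {"targets": "-0.005 0.0003 0 0 0 0 0;-0.01 0.0005 0 0 0 0 0;-0.015 0.0008 0 0 0 0 0;-0.02 0.001 0 0 0 0 0;-0.022 0.0011 0 0 0 0 0"}}

```text
time: 15.05
tool_pos: [573.2, 42.1, 57.7]
tcp_rot: [3.141, -0.005, -0.05]
contact_force: [7.2, -2.3, -4.9]
grip_width: 23.5
```

Request:
{"op": "arm_command", "data": {"targets": "-0.005 0.0003 0 0 0 0 0;-0.01 0.0005 0 0 0 0 0;-0.015 0.0007 0 0 0 0 0;-0.02 0.001 0 0 0 0 0;-0.02 0.001 0 0 0 0 0"}}

```text
time: 15.55
tool_pos: [553.7, 43.1, 57.7]
tcp_rot: [3.141, -0.006, -0.05]
contact_force: [9.7, -2.5, -6.4]
grip_width: 23.3
```

Request:
{"op": "arm_command", "data": {"targets": "0 0 0 0 0 0 0;0 0 0 0 0 0 0;0 0 0 0 0 0 0"}}

```text
time: 15.85
tool_pos: [554.1, 43.0, 57.7]
tcp_rot: [3.141, -0.006, -0.05]
contact_force: [10.1, -2.5, -5.4]
grip_width: 23.4
```

```bash
cat > pt.py <<'E'
from h import *
w=wrist();o=w['obs'];print(o['time'],o['tool_pos'],o['contact_force'],o['grip_width'])
b=capture('scene');t=capture('top')
v,u=np.mgrid[0:400,0:640]
q=np.deg2rad(-2.9);R=np.array([[np.cos(q),-np.sin(q)],[np.sin(q),np.cos(q)]]);O=np.array([573.35,41.24])
for n,c in dict(w=w,top=t,scene=b).items():
    h=cv2.cvtColor(c['color'],cv2.COLOR_RGB2HSV).astype(int);H,S,V=[h[...,i] for i in range(3)];cl=(world(c,u,v,25.)[...,:2]-O)@R
    for m,s in dict(g=(H>45)&(H<85)&(S>90)&(abs(cl[...,1]-88)<18)&(abs(cl[...,0]-18)<25),r=((H<6)|(H>172))&(S>130)&(abs(cl[...,1]-62)<20)&(cl[...,0]>-10)&(cl[...,0]<75)).items():
        p=cl[s]
        if len(p): print(n,m,len(p),p.min(0).round(1),p.max(0).round(1),p.mean(0).round(1),'tip x',p[(p[:,1]<84) if m=='g' else (p[:,1]>68)][:,0].mean().round(1))
    if n!='w':
        cl=(world(c,u,v,40.)[...,:2]-O)@R;s=(H<15)&(S>150)&(V>60)&(abs(cl[...,0]+35)<25)&(abs(cl[...,1]+50)<60);print(n,'lock',s.sum(),cl[s].mean(0) if s.any() else '',cl[s].min(0) if s.any() else '',cl[s].max(0) if s.any() else '')
x,y=proj(b,[580,80,30])[0].astype(int)
import sys
if len(sys.argv)>1: save(sys.argv[1],np.hstack([cv2.resize(b['color'][y-45:y+45,x-45:x+45],(400,400),interpolation=cv2.INTER_CUBIC),cv2.resize(w['color'][0:320,160:480],(400,400))]))
E
python3 pt.py fin.png
```

```text
15.85 [554.14626279  43.04140114  57.70711684] [10.14492346 -2.54358462 -5.37282507] 23.359126687232358
w g 457 [11.6 80.3] [ 23.1 100.4] [17.5 92.8] tip x 17.6
w r 525 [18.5 47.3] [29.9 78.1] [21.9 59. ] tip x 20.1
top lock 0   
scene g 18 [10.  81.5] [29.4 99.4] [18.5 92.4] tip x 18.5
scene lock 54 [-30.44699223 -54.28114175] [-45.33662176 -90.09267395] [-10.15872508 -29.76306735]
```

View pics/fin.png

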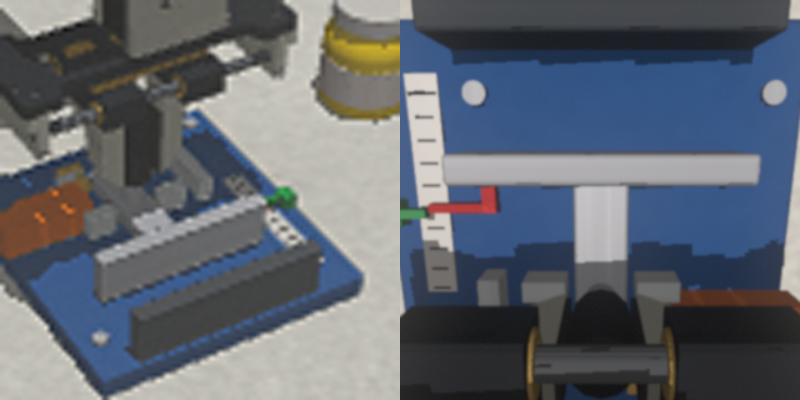

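The red pointer (crop 430,208) is 2.5 mm short of the green mark (425,213); the lock lies clear. Pulling 2.5 mm more.

Request:
{"op": "arm_command", "data": {"targets": "-0.0015 0.0001 0 0 0 0 0;-0.0025 0.0001 0 0 0 0 0;-0.0025 0.0001 0 0 0 0 0;-0.0025 0.0001 0 0 0 0 0;-0.0025 0.0001 0 0 0 0 0"}}

```text
time: 16.5
tool_pos: [551.8, 43.2, 57.7]
tcp_rot: [3.141, -0.007, -0.05]
contact_force: [10.8, -1.8, -5.6]
grip_width: 23.4
```

Request:
{"op": "arm_command", "data": {"targets": "0 0 0 0 0 0 0;0 0 0 0 0 0 0;0 0 0 0 0 0 0;0 0 0 0 0 0 0;0 0 0 0 0 0 0"}}

```text
time: 17.0
tool_pos: [551.8, 43.1, 57.7]
tcp_rot: [3.141, -0.007, -0.05]
contact_force: [9.2, -2.3, -5.0]
grip_width: 23.5
```

```bash
python3 pt.py; python3 - <<'E'
from h import *
t=capture('top');v,u=np.mgrid[205:275,390:475];w=world(t,u,v);z=w[...,2]
near=np.hypot(w[...,0]-493,w[...,1]+269)<50;s=near&(z>100)&(z<120);print('lever top',s.sum(),w[s].mean(0) if s.any() else '')
E
```

```text
17.0 [551.75534488  43.148909    57.70546269] [ 9.18968108 -2.34413338 -4.96560682] 23.478488527739454
w g 461 [12.1 80.1] [ 23.  100.4] [17.6 92.5] tip x 17.6
w r 538 [16.1 47.2] [27.5 78. ] [19.6 59.1] tip x 17.9
top lock 0   
scene g 18 [10.  81.5] [29.4 99.4] [18.5 92.4] tip x 18.5
scene lock 54 [-30.57412148 -54.70645894] [-45.33662176 -90.09267395] [-10.15872508 -30.11807958]
lever top 149 [ 492.70523087 -267.82800615  108.00451962]
```

Pointer at 17.9 and mark at 17.6, steady with no slip. Handing in.

```bash
python3 -c "
from plant import *
print(close_job())"
```

```text
the job is handed in; nothing more can be done
None
```

The job is handed in at about 17 s of the 64 s allowed, with the fingers still holding the knob; no verdict was reported.

I took the lever from the stand, put the blade into the gap and pushed the lock block along its channel with it. I then stood the lever back in the stand and pulled the knob out until the red pointer met the green mark.

**Last checks:**
- **Pointer:** clamp x 17.9 mm against 17.6 mm for the mark, so 0.3 mm off. The arm held still with no sign of slip, with about 9 N of spring pull at the wrist and the fingers stopped on the knob at 23.5 mm.
- **Green mark:** it read 17.9 mm before the pull and 17.6 mm after, which is within measuring error.
- **Lock block:** it spans about y −30 to −90, so its centre is near −60 mm and out of the jaw's path. The top camera could not see it because the arm was in the way; this comes from the scene camera, and the wrist camera after the push agreed (about −59 mm).
- **Lever:** the wrist camera put it upright and 1.5 mm from the stand's centre after release. The coarser top view at the end agreed to about 2–3 mm.
- **Bystanders:** I did not touch the jar, booklets or pin box as far as I know, but I did not re-measure them at the end.

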